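# Pierce an egg and hold it over the egg cooker with the tongs

## Robot

A 7-joint arm with a two-finger parallel gripper is mounted at the origin on a cart in front of the work surface, level with it; the furniture and walls round the work are solid. World frame = base frame: x ahead of the robot, y to its left, z up, the work surface at z = 0. Lengths are in m, angles in rad, forces in N, time in s.
With the tool pointing down it reaches from about 0.425 to 0.925 m from the base axis. Payload 6.8 kg.
Tool frame: the origin (TCP) lies midway between the tips of the shut fingers; the grasp point (between the pads) lies 19 mm behind it; z points along the fingers, y is the line along which they close (so a half turn about z gives the same grasp; the last joint's range is limited). The gripper opens to 85 mm and grips with 20 to 120 N. Pads are 22 mm wide; open, the fingers measure 114 mm over their backs; the gripper's body (76 mm by 85 mm) begins 54 mm behind the grasp point. The pads swing forward as they close: fully open they stand 13 mm farther back than shut.
Start: joints at [1.207, 0.477, 0.022, 1.555, -0.011, 1.109, -0.083], TCP at [0.171, -0.653, 0.231] pointing down, gripper open.
Joint ranges: [-2.96, 2.96], [-0.34, 2.1], [-1.41, 1.46], [0.24, 2.44], [-1.37, 4.51], [0.17, 1.92], [-2.96, 2.96]. Speed limits (rad/s): [2.39, 2.39, 3.14, 3.14, 3.14, 3.14, 3.14].

## Interface

Orientations are given as a unit quaternion [w, x, y, z].
In Python, from station import * gives the robot as it stands. The module is installed in compiled form; this text tells all that it offers.
- The arm moves only by the shell command python3 -m jog 'ROWS' [OPENING] [FORCE]. ROWS is JSON, a list of rows, each an object of numbers: "x", "y", "z": the shift along the tool's x, y, z in m; "ax", "ay", "az": the turn, a rotation vector about the tool's x, y, z in rad. In form: [{"x": .., "y": .., "z": .., "ax": .., "ay": .., "az": ..}, ...]. A call has 1 to 12 rows; each row is the pose to reach, as a shift and turn from the pose commanded when the call began, along the tool's axes at that moment; what a row does not reach only later rows make up. A row lasts 1/10 s, in which the tool goes at most 50 mm and 8.59 degrees, less where a joint would pass 70% of its speed; a pose out of reach is approached as far as the arm can. A call with a gripper value outside its range is refused whole. OPENING is the opening, from 0 (shut) to 1 (fully open), set as the call begins (- or left out, the last holds). The fingers move at their own pace and stop on an object; FORCE is the grip in N (left out, the last holds). Time passes only in rows, so rows that repeat a pose let the fingers close. It gives the time, the measured TCP pose, the force, the opening and the grip force at its end, in the units of the state.
- get_obs(): the state, without advancing time (a new reading comes with each control period).
- read_camera(name): name is "scene" or "top"; returns the picture (480x640x3 uint8, red, green, blue); there is no depth.
- camera_params(name): a dict with "K" (3x3 intrinsics, pixels), "D" ([k1, k2, p1, p2, k3] as OpenCV has them; the pictures are not rectified), "origin" and "attitude" of the camera in the world. Camera axes: x right, y up, looking along -z (the intrinsics and any distortion apply to the point x, -y, -z); pixel columns grow to the right and rows downward; lengths in m; the calibration is good to about 2 mm. A picture is of the moment at which its call begins. camera_params takes no time and is no camera call.
- hand_in(): hands the job in; it is judged then, once.
The state is a dict: "t": time; "q": joint angles; "joint_vel": joint speeds; "joint_torque": joint torques, N m; "eef_pos": TCP position; "tool_rot": TCP orientation; "contact_force": force on the tool from outside, world axes, zero at the start; "torque": the same for the moment, N m; "gripper_width": opening from 0.0 (shut) to 1.0 (fully open); "grasp_force": force on a finger pad.
Only numpy, scipy, OpenCV 4.12 (cv2) and the standard library are available. Lean on these libraries where they do the work, as an engineer would, in place of code of your own. Each camera call takes 0.05 s, during which the arm holds its last target. There are 200 camera calls.

## Task

Get the last egg ready for the hot egg cooker. Pierce it first: press straight down on the egg standing in the piercer until its sprung cup is fully down, hold it there steadily for about a second, and ease off so that the cup comes up again with the egg still standing in it. Then take the egg tongs by their grip pads, lift the egg out of the cup with the two wire loops, gently and without touching it with the fingers, and finish while holding it upright and still over the empty place of the cooker, clear above the two eggs already there but no more than a hand's breadth over them; do not disturb those eggs, the timer, the salt shaker or the steel beaker.

Things in the scene. Friction and masses are not known exactly. Their poses are not given: they have to be found in the camera images.
- piercer: Egg piercer: a white round housing on a black-rimmed suction foot, fixed to the worktop. Foot 70 mm across, housing 56 mm across and 34 mm high. Origin at the centre of its underside, z up.
- piercer_cup (a joint): Travel of the grey sprung cup (38 mm across) down into the piercer's housing, in m: 0 = up, 0.010 = fully down on its stop, where the needle has gone through the shell. It moves straight down, starts to move at 3 N and needs 9 N to be fully down; it springs back by itself.
- cup_rim (a point): Centre of the piercer cup's rim; 46 mm above the worktop while the cup is up. The rim opening is 31 mm across.
- egg: The loose egg that stands in the piercer's cup: cream shell, 43 mm across at its thickest and 57 mm high, 60 g, blunt end down, pointed end up. Origin at the tip of its blunt end (about 39 mm above the worktop at the start), z axis towards the pointed end; thickest 25 mm above the origin.
- egg_top (a point): Pointed top of that egg, 57 mm above its origin.
- egg_mid (a point): Centre of that egg at its thickest part, 25 mm above its origin.
- tongs: Egg tongs of steel strip, lying flat on the worktop: a U-shaped bow at the back end and two arms that swing in the plane of the worktop. 239 mm long, 29 mm high, 95 g. x axis from the bow to the loops, z up. Origin midway between the two grip pads at the level of the underside. Bow end at x = -119 mm.
- tongs_grip (a point): Midway between the two black rubber grip pads (62 mm long, 22 mm high, outside the arms), 14.5 mm above the underside. Width over the pads: 59 mm open, 37 mm closed on the egg. Squeezing the pads along the tongs' y axis closes the loops, which move 1.9 times as far; each pad pushes back with 9 N at first, 15 N at the egg; what is squeezed beyond that arrives halved at the egg. They spring open.
- tongs_l: Left arm of the tongs (on the +y side of the tongs), with its wire loop. Origin on its hinge at the bow, at x = -105 mm, y = +14 mm of the tongs; x axis along the arm.
- tongs_r: Right arm of the tongs (on the -y side of the tongs), with its wire loop. Origin on its hinge at the bow, at x = -105 mm, y = -14 mm of the tongs; x axis along the arm.
- loop_l (a point): Centre of the left arm's wire loop: an upright ring of 4 mm wire, 29 mm across outside and 21 mm inside, whose opening faces the other loop. About 98 mm ahead of the grip point, at its height, and 41 mm to the left of the tongs' middle line when open, 20 mm when closed on the egg.
- loop_r (a point): The same for the right arm's wire loop, to the right of the middle line.
- cooker: Egg cooker: low white drum 140 mm across, with black side lugs (172 mm across them), a black dial on its front and a steel plate on top, fixed to the worktop, no lid on. Origin at the centre of its underside, z up, the dial at -x. The plate is 52 mm above the worktop and carries three steel rings 8 mm high, their centres 38 mm from the middle, and a black button 68 mm high in the middle.
- empty_place (a point): Centre of the mouth of the cooker's empty ring (37 mm outside, 31 mm inside), 60 mm above the worktop: the one nearest the dial.
- egg_b: Egg like the first, standing in the cooker's ring at the far left as seen from the dial. Origin at its blunt bottom tip; its top is 110 mm above the worktop.
- egg_c: Egg like the first, standing in the cooker's ring at the far right as seen from the dial. Origin at its blunt bottom tip; its top is 110 mm above the worktop.
- timer: Bystander: round kitchen timer with a red dial, 62 mm across, 43 mm high. Origin at the centre of its underside.
- salt: Bystander: glass salt shaker with a grey cap, 44 mm across, 90 mm high. Origin at the centre of its underside.
- beaker: Bystander: small open steel beaker, 61 mm across, 65 mm high. Origin at the centre of its underside.
- upper_1: Wall cupboard over the back of the worktop, 579 mm wide, fixed. Origin under its middle, x pointing away from the robot; its underside is 440 mm above the worktop, its door stands 153 mm and the door knob 197 mm in front of the origin (towards the robot): keep the arm clear of it.
Not all that is in view belongs to the job. Leave any green look-alike of the piercer alone.

How it is judged:
On the way, in this order (a step that is already met when the one before it is completed fails the run):
1. the egg is pressed down in the piercer, cup fully down, and held there (value of joint piercer_cup above 0.0075 m and contact force between any of the fingers, the arm and egg above 2 N and horizontal distance between egg and cup_rim below 0.008 m and angle between egg's own z axis and vertical below 0.3 rad), for 0.7 s.
2. the cup is up again with the egg still standing in it, nothing pressing on it (value of joint piercer_cup below 0.002 m and contact force between each of the fingers, the arm and egg below 0.05 N and horizontal distance between egg and cup_rim below 0.008 m and angle between egg's own z axis and vertical below 0.3 rad), for 0.2 s.
3. the egg is lifted clear of the cup between the loops of the tongs, which the fingers hold (height (world z) of egg above 0.06 m and contact force between each of tongs_l, tongs_r and egg above 0.3 N and contact force between the fingers and tongs above 2 N), for 0.2 s.
At the end, for the whole second after the job is handed in: Tong loops alone hold the egg, fingers hold the tongs. Egg still, within 20 degrees of upright, its middle within 22 mm of the empty place seen from above, its bottom 4 to 100 mm above the tops of the two eggs in the cooker; tongs off the cooker; piercer cup up (horizontal distance between egg_mid and empty_place below 0.022 m and height (world z) of egg between 0.114 and 0.21 m and angle between egg's own z axis and vertical below 0.35 rad and linear speed of egg below 0.03 m/s and contact force between each of tongs_l, tongs_r and egg above 0.3 N and contact force between the fingers and tongs above 2 N and contact force between each of the fingers, the arm and egg below 0.05 N and contact force between cooker and tongs below 0.05 N and value of joint piercer_cup below 0.002 m); the arm keeps its last pose, push and grip.
It fails at once if the egg is pressed by the robot or squeezed by a loop of the tongs with more than 40 N (contact force between any of the fingers, the arm, tongs_l, tongs_r and egg above 40 N).
It fails at once if the fingers carry the egg (contact force between any of the fingers, the arm and egg above 0.3 N and height (world z) of egg above 0.055 m).
It fails at once if the egg is dropped or knocked off (height (world z) of egg below 0.02 m).
It fails at once if an egg in the cooker is disturbed (distance of any of egg_b, egg_c from where it was at the start of the episode above 0.012 m or angle between any of egg_b, egg_c's own z axis and vertical above 0.35 rad).
It fails at once if the timer, the salt shaker or the beaker is pushed away (distance of any of timer, salt, beaker from where it was at the start of the episode above 0.02 m).
It also fails if it takes over 64 s, if anything falls off the work surface, if the arm or the gripper's body presses on something with over 40 N, if the wrist force passes 120 N, or if a joint passes its speed limit or range.

## Working session

There is one attempt and no reset: what is moved stays moved. The work goes in short steps, Python scripts to look and compute and a shell command to move; the robot and the scene stay as the last step left them, time stands still between calls to the robot, and variables do not carry over. Pictures are saved under pics/ and viewed, at most 10 in all, crops included, and the job is handed in when it is done.

```bash
mkdir -p pics; cat > h.py <<'E'
from station import *
import numpy as np, cv2
from scipy.spatial.transform import Rotation as R
def rot(a):
    a=np.array(a,float)
    return a if a.shape==(3,3) else R.from_quat(np.r_[a[1:],a[0]]).as_matrix()
def ray(cam,uv):
    p=camera_params(cam)
    n=cv2.undistortPoints(np.array(uv,float).reshape(-1,1,2),np.array(p["K"],float),np.array(p["D"],float))[:,0]
    d=np.c_[n[:,0],-n[:,1],-np.ones(len(n))]@rot(p["attitude"]).T
    return np.array(p["origin"],float),d
def onz(cam,uv,z):
    o,d=ray(cam,uv); return o+d*((np.asarray(z)-o[2])/d[:,2])[:,None]
def proj(cam,X):
    p=camera_params(cam); c=(np.atleast_2d(X)-np.array(p["origin"]))@rot(p["attitude"])
    return cv2.projectPoints(c*[1,-1,-1],np.zeros(3),np.zeros(3),np.array(p["K"],float),np.array(p["D"],float))[0][:,0]
def pic(cam,name):
    im=read_camera(cam)[:,:,::-1].copy(); cv2.imwrite(f"pics/{name}.png",im); return im
E
python3 - <<'E'
from h import *
pic("scene","s0");pic("top","t0")
for c in("scene","top"): print(camera_params(c))
o=get_obs();print(o)
E
```

```text
{'K': array([[605.48341492,   0.        , 331.71166505],
       [  0.        , 605.48341492, 241.58863326],
       [  0.        ,   0.        ,   1.        ]]), 'D': array([-0.03459839,  0.        ,  0.        ,  0.        ,  0.        ]), 'origin': array([-0.64866438, -0.68325481,  0.84853261]), 'attitude': array([ 0.72583829,  0.47885241, -0.26388981, -0.41739826])}
{'K': array([[543.52966611,   0.        , 309.99557436],
       [  0.        , 543.52966611, 236.15322204],
       [  0.        ,   0.        ,   1.        ]]), 'D': array([-0.01300206,  0.        ,  0.        ,  0.        ,  0.        ]), 'origin': array([-0.29426843,  0.1078012 ,  1.62489479]), 'attitude': array([-0.62798929, -0.17375464,  0.20062879,  0.73156467])}
{'t': 0.1, 'q': array([ 1.20690322,  0.47769443,  0.02234553,  1.5563186 , -0.01155285,
        1.10930684, -0.08310424]), 'joint_vel': array([ 0.00106577, -0.00260977, -0.00049873, -0.00311274, -0.00102303,
        0.00123346,  0.00031967]), 'joint_torque': array([ 4.63177290e-03, -5.97754741e+01,  1.61349747e+00, -2.81952614e+01,
        1.27739357e-02,  4.98656533e-03,  3.24654411e-05]), 'eef_pos': array([ 0.17065627, -0.65253415,  0.23045275]), 'tool_rot': array([-7.88417361e-04,  9.91832698e-01,  1.27543166e-01, -1.36282762e-04]), 'contact_force': array([-0.31697414, -0.83781864, -0.68036044]), 'torque': array([0.03728731, 0.02088042, 0.02783029]), 'grasp_force': 0.0, 'gripper_width': 0.9987060106865222}
```

View pics/s0.png

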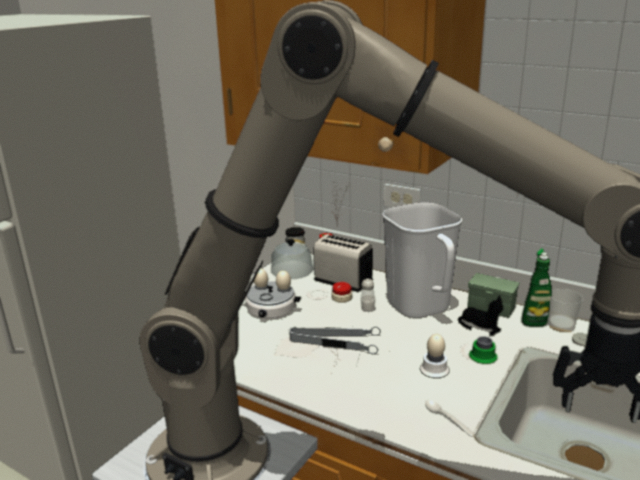

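View pics/t0.png

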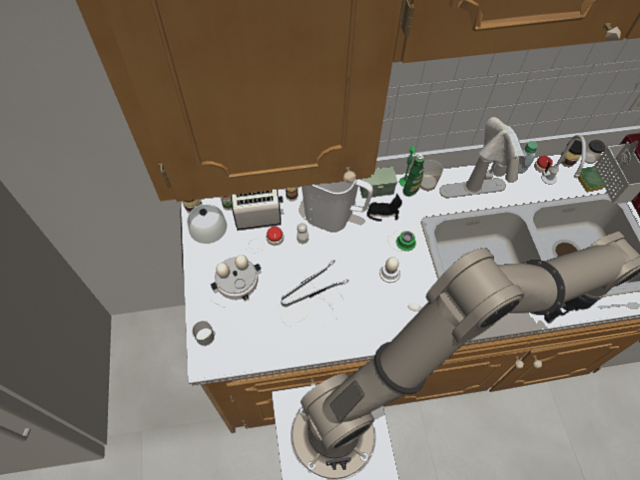

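The scene view shows the white piercer with the cream egg at (436,350), and the top view shows it at (391,268).

Candidates for the piercer:
- **White, with egg:** top (391,268). It matches the description, so I choose this one.
- **Green look-alike:** top (406,240). Leave alone.

Candidates for the egg are the one in the piercer at (391,262) and the two cooker eggs at top (222,270) and (241,262). The tongs are at top (313,285). Bystanders in the top view are the beaker (203,332), timer (275,235) and salt (302,232). Next I check the choice in a close crop.

```bash
python3 - <<'E'
from h import *
t=cv2.imread("pics/t0.png");s=cv2.imread("pics/s0.png")
a=cv2.resize(t[225:345,190:430],None,fx=3.33,fy=3.33,interpolation=cv2.INTER_CUBIC)[:,:800]
b=cv2.resize(s[310:385,280:520],None,fx=3.33,fy=2.66,interpolation=cv2.INTER_CUBIC)[:200,:800]
cv2.imwrite("pics/c0.png",np.vstack([a,b])[:600])
# guess masks
def blobs(im,m,lab,box,mn=15):
    x0,y0,x1,y1=box; mm=np.zeros(m.shape,np.uint8); mm[y0:y1,x0:x1]=m[y0:y1,x0:x1]
    n,l,st,c=cv2.connectedComponentsWithStats(mm)
    for i in range(1,n):
        if st[i,4]>=mn: print(lab,st[i],c[i].round(1))
for nm,im,be,bt in(("top",t,(200,240,430,290),(270,250,360,315)),("scene",s,(240,255,470,390),(280,315,390,362))):
    hsv=cv2.cvtColor(im,cv2.COLOR_BGR2HSV)
    egg=((hsv[...,0]>8)&(hsv[...,0]<28)&(hsv[...,1]>30)&(hsv[...,2]>90)).astype(np.uint8)
    blobs(im,egg,nm+" egg",be)
    dark=(hsv[...,2]<110).astype(np.uint8); blobs(im,dark,nm+" dark",bt)
    blk=(hsv[...,2]<50).astype(np.uint8); blobs(im,blk,nm+" black",bt,5)
E
```

```text
top egg [268 240  15   5  47] [274.7 241.9]
top egg [235 255  13  14 109] [241.1 262.4]
top egg [386 258  12  13  95] [391.1 265.1]
top egg [216 263  13  14 105] [222.6 270.5]
top dark [282 268  45  32  92] [303.8 283.3]
top dark [281 283  62  23 135] [310.9 294.4]
top black [310 288  16   9  24] [317.2 292. ]
scene egg [315 255  45  32 908] [337.9 267.2]
scene egg [254 269  14  18 168] [260.9 279.1]
scene egg [276 271  15  18 199] [282.9 280.4]
scene egg [452 287  15   5  21] [459.6 289. ]
scene egg [331 291  22  12 159] [341.5 297.1]
scene egg [427 334  18  22 275] [435.5 345.9]
scene dark [ 290  328   81   22 1027] [327.8 337.3]
scene black [322 339  24   9 147] [333.3 343. ]
```

View pics/c0.png

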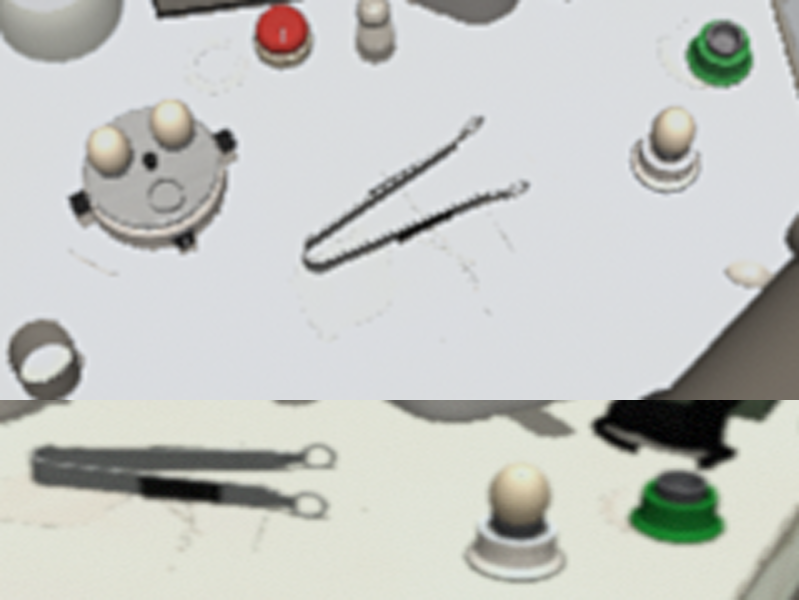

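The crop confirms the choice: the white piercer with the egg is at crop (670,150). The cooker's empty ring is at crop (167,195), by the dial at (185,240). The tong loops are at crop (475,123) and (520,187), and the bow is at (310,258).

```bash
cat >> h.py <<'E'
def tri(ut,us):
    (a,d),(b,e)=ray("top",ut),ray("scene",us); out=[]
    for i in range(len(d)):
        A=np.c_[d[i],-e[i]]; k=np.linalg.lstsq(A,b-a,rcond=None)[0]
        p,q=a+k[0]*d[i],b+k[1]*e[i]; out.append(np.r_[(p+q)/2,np.linalg.norm(p-q)])
    return np.array(out).round(4)
E
python3 - <<'E'
from h import *
np.set_printoptions(suppress=True,precision=4)
print("eggs tri (egg,b,c)",tri([[391.1,265.1],[222.6,270.5],[241.1,262.4]],[[435.5,345.9],[260.9,279.1],[282.9,280.4]]))
print("egg z", onz("top",[[391.1,264.5]],.067),onz("scene",[[435.5,345.5]],.067))
print("bc top",onz("top",[[222.6,270],[241.1,262]],.081),"scene",onz("scene",[[261,278.5],[283,280]],.081))
lt=[[332.6,261.9],[346.2,281.2]];ls=[[375.5,331],[373.1,349]]
print("loops tri",tri(lt,ls)); L=onz("top",lt,.0145);S=onz("scene",ls,.0145);print(L,S)
print("empty",onz("top",[[240.1,283.6]],.060),"button",onz("top",[[190+150/3.33,225+160/3.33]],.068))
print("lugs",onz("top",[[190+80/3.33,225+203/3.33],[190+224/3.33,225+140/3.33],[190+185/3.33,225+240/3.33]],.035))
print("bow", onz("top",[[190+305/3.33,225+250/3.33],[190+318/3.33,225+262/3.33]],.029))
print("pads black", onz("top",[[317.2,292]],.02),onz("scene",[[333.3,343]],.0145))
print("beaker,timer,salt",onz("top",[[203,330],[275,236],[302,233]],.04))
c=(L.mean(0)+S.mean(0))/2; print("loopmid",c, "sep",np.linalg.norm(L[0]-L[1]),np.linalg.norm(S[0]-S[1]))
for W in(L,S):
    v=W[0]-W[1]; print("yaw tongs",np.degrees(np.arctan2(-v[0],v[1])))
E
```

```text
eggs tri (egg,b,c) [[ 0.4783 -0.2731  0.0641  0.0021]
 [ 0.5338  0.2674  0.0776  0.0004]
 [ 0.5529  0.206   0.0802  0.0009]]
egg z [[ 0.4782 -0.272   0.067 ]] [[ 0.477  -0.2745  0.067 ]]
bc top [[0.5336 0.267  0.081 ]
 [0.5535 0.2061 0.081 ]] scene [[0.5319 0.265  0.081 ]
 [0.5543 0.2061 0.081 ]]
loops tri [[ 0.5404 -0.0909  0.0166  0.0054]
 [ 0.4632 -0.1231  0.0171  0.0041]]
[[ 0.5437 -0.0931  0.0145]
 [ 0.4662 -0.125   0.0145]] [[ 0.5401 -0.0884  0.0145]
 [ 0.4644 -0.1205  0.0145]]
empty [[0.4877 0.2174 0.06  ]] button [[0.5235 0.2296 0.068 ]]
lugs [[0.5045 0.3032 0.035 ]
 [0.5519 0.158  0.035 ]
 [0.45   0.206  0.035 ]]
bow [[0.4249 0.0935 0.029 ]
 [0.4106 0.0827 0.029 ]]
pads black [[ 0.4397 -0.0242  0.02  ]] [[ 0.4395 -0.0224  0.0145]]
beaker,timer,salt [[ 0.357   0.3455  0.04  ]
 [ 0.6583  0.0862  0.04  ]
 [ 0.6561 -0.0061  0.04  ]]
loopmid [ 0.5036 -0.1068  0.0145] sep 0.08383204964686058 0.08221942916976759
yaw tongs -67.68401710560163
yaw tongs -67.01564601838606
```

```bash
python3 -m jog '[{"x":0.033,"y":-0.024,"az":-0.14},{"x":0.066,"y":-0.048,"az":-0.285},{"x":0.098,"y":-0.072,"az":-0.43},{"x":0.131,"y":-0.096,"az":-0.57},{"x":0.164,"y":-0.12,"az":-0.71},{"x":0.197,"y":-0.145,"az":-0.855},{"x":0.229,"y":-0.169,"az":-1.0},{"x":0.262,"y":-0.193,"az":-1.14},{"x":0.295,"y":-0.217,"az":-1.28},{"x":0.328,"y":-0.241,"az":-1.43},{"x":0.36,"y":-0.265,"az":-1.57},{"x":0.393,"y":-0.289,"az":-1.71}]' 0 20
cat >> h.py <<'E'
def need(p,ydeg=None):
    o=get_obs(); M=rot(o["tool_rot"]); print("t",round(o["t"],2),"tcp",o["eef_pos"].round(4),"ydeg",np.degrees(np.arctan2(M[1,1],M[0,1])).round(2),"zaxis",M[:,2].round(3),"F",o["contact_force"].round(2),"w",round(o["gripper_width"],3),"g",round(o["grasp_force"],2))
    if p is not None: print("shift",(M.T@(np.array(p)-o["eef_pos"])).round(4))
    if ydeg is not None: print("az",-np.radians((ydeg-np.degrees(np.arctan2(M[1,1],M[0,1]))+180)%360-180) if False else np.round(-np.radians(ydeg-np.degrees(np.arctan2(M[1,1],M[0,1]))),4))
E
python3 - <<'E'
from h import *
need([.478,-.273,.11],23); print(get_obs()["q"].round(3)); print(onz("top",[[170,205],[385,183]],.44))
E
```

```text
t 0.1 tcp [ 0.1707 -0.6525  0.2305] ydeg -75.34 zaxis [-0.     0.002 -1.   ] F [-0.32 -0.84 -0.68] w 0.999 g 0.0
shift [ 0.3934 -0.2892  0.1209]
az -1.7164
[ 1.207  0.478  0.022  1.556 -0.012  1.109 -0.083]
[[ 0.55429994  0.3536385   0.44      ]
 [ 0.53794002 -0.22096993  0.44      ]]validation failed for argument at $[0]...
```

```bash
python3 -m jog '[{"x":0.033,"y":-0.024,"z":0,"ax":0,"ay":0,"az":-0.14},{"x":0.066,"y":-0.048,"z":0,"ax":0,"ay":0,"az":-0.285},{"x":0.098,"y":-0.072,"z":0,"ax":0,"ay":0,"az":-0.43},{"x":0.131,"y":-0.096,"z":0,"ax":0,"ay":0,"az":-0.57},{"x":0.164,"y":-0.12,"z":0,"ax":0,"ay":0,"az":-0.71},{"x":0.197,"y":-0.145,"z":0,"ax":0,"ay":0,"az":-0.855},{"x":0.229,"y":-0.169,"z":0,"ax":0,"ay":0,"az":-1.0},{"x":0.262,"y":-0.193,"z":0,"ax":0,"ay":0,"az":-1.14},{"x":0.295,"y":-0.217,"z":0,"ax":0,"ay":0,"az":-1.28},{"x":0.328,"y":-0.241,"z":0,"ax":0,"ay":0,"az":-1.43},{"x":0.36,"y":-0.265,"z":0,"ax":0,"ay":0,"az":-1.57},{"x":0.393,"y":-0.289,"z":0,"ax":0,"ay":0,"az":-1.71}]' 0 20
python3 - <<'E'
from h import *
need([.478,-.273,.11],23); print(get_obs()["q"].round(3)); print(tri([[349,176]],[[385,144]]))
E
```

```text
t: 1.3
eef_pos: [0.4783, -0.2727, 0.2311]
tool_rot: [-0.0, 0.552, 0.834, -0.0]
contact_force: [0.7, 0.5, -0.0]
gripper_width: -0.0
grasp_force: 0.0
t 1.3 tcp [ 0.4783 -0.2727  0.2311] ydeg 22.94 zaxis [-0.001 -0.    -1.   ] F [ 0.71  0.52 -0.01] w -0.0 g 0.0
shift [-0.0002 -0.0003  0.1211]
az -0.001
[ 0.811  0.316 -0.496  1.829  0.172  1.04   0.648]
[[ 0.5231 -0.1145  0.5104  0.0022]]
```

```bash
python3 -m jog '[{"x":0,"y":0,"z":0.03,"ax":0,"ay":0,"az":0},{"x":0,"y":0,"z":0.065,"ax":0,"ay":0,"az":0},{"x":0,"y":0,"z":0.1,"ax":0,"ay":0,"az":0},{"x":0,"y":0,"z":0.12,"ax":0,"ay":0,"az":0},{"x":0,"y":0,"z":0.125,"ax":0,"ay":0,"az":0},{"x":0,"y":0,"z":0.125,"ax":0,"ay":0,"az":0}]'
python3 - <<'E'
from h import *
need([.478,-.273,.086]); s=pic("scene","s1");t=pic("top","t1")
tip=get_obs()["eef_pos"]
a=cv2.resize(s[300:390,390:490],None,fx=4,fy=4,interpolation=cv2.INTER_CUBIC)
p=proj("top",tip)[0];print(p,proj("scene",tip))
b=cv2.resize(t[225:315,345:445],None,fx=4,fy=4,interpolation=cv2.INTER_CUBIC)
cv2.imwrite("pics/c1.png",np.hstack([a,b]))
E
```

```text
t: 1.9
eef_pos: [0.4775, -0.2738, 0.1058]
tool_rot: [-0.001, 0.555, 0.832, 0.0]
contact_force: [0.4, 0.5, 0.7]
gripper_width: 0.004
grasp_force: 0.0
t 1.9 tcp [ 0.4775 -0.2738  0.1058] ydeg 22.64 zaxis [-0.001  0.001 -1.   ] F [0.4  0.45 0.71] w 0.004 g 0.0
shift [0.0005 0.0008 0.0198]
[393.38580579 258.31518223] [[436.68846875 330.11754516]]
```

View pics/c1.png

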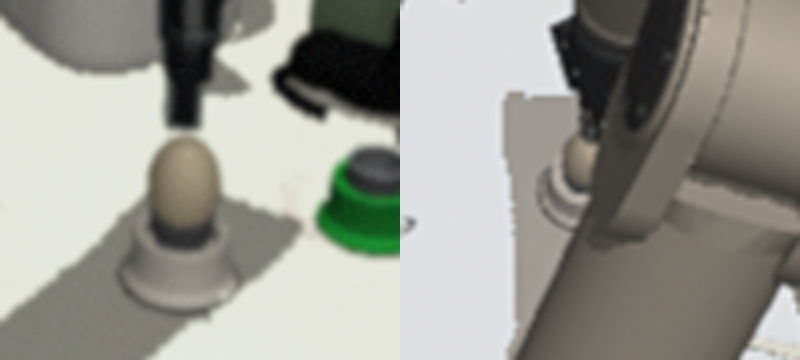

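The crop shows the shut fingers at crop (182,125), centred about 10 mm above the egg top at (184,138). Now I press slowly.

```bash
python3 -m jog '[{"x":0,"y":0,"z":0.003,"ax":0,"ay":0,"az":0},{"x":0,"y":0,"z":0.006,"ax":0,"ay":0,"az":0},{"x":0,"y":0,"z":0.008,"ax":0,"ay":0,"az":0},{"x":0,"y":0,"z":0.010,"ax":0,"ay":0,"az":0},{"x":0,"y":0,"z":0.012,"ax":0,"ay":0,"az":0},{"x":0,"y":0,"z":0.014,"ax":0,"ay":0,"az":0},{"x":0,"y":0,"z":0.016,"ax":0,"ay":0,"az":0},{"x":0,"y":0,"z":0.017,"ax":0,"ay":0,"az":0},{"x":0,"y":0,"z":0.018,"ax":0,"ay":0,"az":0},{"x":0,"y":0,"z":0.018,"ax":0,"ay":0,"az":0}]'
```

```text
t: 3.0
eef_pos: [0.4784, -0.2742, 0.0887]
tool_rot: [0.0, 0.555, 0.832, 0.0]
contact_force: [-0.3, 0.7, 6.1]
gripper_width: 0.003
grasp_force: 3.0
```

```bash
python3 -m jog '[{"x":0,"y":0,"z":0.001,"ax":0,"ay":0,"az":0},{"x":0,"y":0,"z":0.002,"ax":0,"ay":0,"az":0},{"x":0,"y":0,"z":0.003,"ax":0,"ay":0,"az":0},{"x":0,"y":0,"z":0.004,"ax":0,"ay":0,"az":0},{"x":0,"y":0,"z":0.005,"ax":0,"ay":0,"az":0},{"x":0,"y":0,"z":0.005,"ax":0,"ay":0,"az":0}]'
```

```text
t: 3.6
eef_pos: [0.4791, -0.2745, 0.0847]
tool_rot: [0.001, 0.555, 0.832, 0.0]
contact_force: [-1.3, 1.6, 13.9]
gripper_width: 0.002
grasp_force: 6.6
```

The force is 13.9 N, above the 9 N needed, so the cup is on its stop. I hold there for about a second, then ease off.

```bash
python3 -m jog '[{"x":0,"y":0,"z":0,"ax":0,"ay":0,"az":0},{"x":0,"y":0,"z":0,"ax":0,"ay":0,"az":0},{"x":0,"y":0,"z":0,"ax":0,"ay":0,"az":0},{"x":0,"y":0,"z":0,"ax":0,"ay":0,"az":0},{"x":0,"y":0,"z":0,"ax":0,"ay":0,"az":0},{"x":0,"y":0,"z":0,"ax":0,"ay":0,"az":0},{"x":0,"y":0,"z":0,"ax":0,"ay":0,"az":0},{"x":0,"y":0,"z":0,"ax":0,"ay":0,"az":0},{"x":0,"y":0,"z":0,"ax":0,"ay":0,"az":0},{"x":0,"y":0,"z":0,"ax":0,"ay":0,"az":0},{"x":0,"y":0,"z":0,"ax":0,"ay":0,"az":0},{"x":0,"y":0,"z":0,"ax":0,"ay":0,"az":0}]' && python3 -m jog '[{"x":0,"y":0,"z":-0.0015,"ax":0,"ay":0,"az":0},{"x":0,"y":0,"z":-0.003,"ax":0,"ay":0,"az":0},{"x":0,"y":0,"z":-0.0045,"ax":0,"ay":0,"az":0},{"x":0,"y":0,"z":-0.006,"ax":0,"ay":0,"az":0},{"x":0,"y":0,"z":-0.0075,"ax":0,"ay":0,"az":0},{"x":0,"y":0,"z":-0.009,"ax":0,"ay":0,"az":0},{"x":0,"y":0,"z":-0.0105,"ax":0,"ay":0,"az":0},{"x":0,"y":0,"z":-0.012,"ax":0,"ay":0,"az":0},{"x":0,"y":0,"z":-0.014,"ax":0,"ay":0,"az":0},{"x":0,"y":0,"z":-0.018,"ax":0,"ay":0,"az":0},{"x":0,"y":0,"z":-0.025,"ax":0,"ay":0,"az":0},{"x":0,"y":0,"z":-0.04,"ax":0,"ay":0,"az":0}]'; python3 - <<'E'
from h import *
s=pic("scene","s2"); need(None)
hsv=cv2.cvtColor(s,cv2.COLOR_BGR2HSV)
m=((hsv[...,0]>8)&(hsv[...,0]<28)&(hsv[...,1]>30)&(hsv[...,2]>70)).astype(np.uint8)[325:375,410:460]
n,l,st,c=cv2.connectedComponentsWithStats(m); print(st[1:],c[1:]+[410,325])
print(onz("scene",[[435.5,345.5]],.067), [proj("scene",[.478,-.273,z]).round(1) for z in(.039,.064,.096)])
E
```

```text
t: 4.8
eef_pos: [0.4791, -0.2745, 0.0848]
tool_rot: [0.001, 0.555, 0.832, 0.0]
contact_force: [-2.7, 0.2, 13.1]
gripper_width: 0.001
grasp_force: 6.5
t: 6.0
eef_pos: [0.477, -0.2736, 0.1231]
tool_rot: [-0.001, 0.555, 0.832, -0.0]
contact_force: [-0.1, -0.4, -0.2]
gripper_width: 0.005
grasp_force: 0.0
t 6.05 tcp [ 0.479  -0.2744  0.1263] ydeg 22.64 zaxis [ 0.002 -0.001 -1.   ] F [ 0.49 -1.4   2.08] w 0.001 g 0.0
[[ 17   9  19  23 333]] [[435.74174174 345.52252252]]
[[ 0.4770282  -0.27446768  0.067     ]] [array([[434.4, 355.3]]), array([[435. , 346.2]]), array([[435.7, 334.4]])]
```

The egg is back up and standing, with its blob at (435.7,345.5) as before. I go to the tongs next, keeping away from the cupboard knob at (0.52,-0.11,0.51).

```bash
python3 -m jog '[{"x":0.025,"y":0.001,"z":0,"ax":0,"ay":0,"az":0},{"x":0.055,"y":0.002,"z":0,"ax":0,"ay":0,"az":0},{"x":0.09,"y":0.004,"z":0,"ax":0,"ay":0,"az":0},{"x":0.12,"y":0.006,"z":0,"ax":0,"ay":0,"az":0},{"x":0.15,"y":0.018,"z":0,"ax":0,"ay":0,"az":0},{"x":0.18,"y":0.031,"z":0,"ax":0,"ay":0,"az":0},{"x":0.21,"y":0.044,"z":0,"ax":0,"ay":0,"az":0},{"x":0.225,"y":0.062,"z":0,"ax":0,"ay":0,"az":0},{"x":0.236,"y":0.076,"z":0.01,"ax":0,"ay":0,"az":0},{"x":0.242,"y":0.086,"z":0.02,"ax":0,"ay":0,"az":0},{"x":0.242,"y":0.086,"z":0.025,"ax":0,"ay":0,"az":0},{"x":0.242,"y":0.086,"z":0.025,"ax":0,"ay":0,"az":0}]' 1
python3 - <<'E'
from h import *
need([.465,-.017,0.0],22.8); print(get_obs()["q"].round(3))
s=pic("scene","s3")
cv2.imwrite("pics/c3.png",cv2.resize(s[270:390,260:460],None,fx=4,fy=4,interpolation=cv2.INTER_CUBIC))
E
```

```text
t: 7.25
eef_pos: [0.4636, -0.0179, 0.0981]
tool_rot: [-0.0, 0.554, 0.832, -0.0]
contact_force: [-0.9, -1.1, -0.0]
gripper_width: 0.99
grasp_force: 0.0
t 7.25 tcp [ 0.4636 -0.0179  0.0981] ydeg 22.65 zaxis [-0.001 -0.    -1.   ] F [-0.93 -1.11 -0.01] w 0.99 g 0.0
shift [0.0002 0.0017 0.0981]
az -0.0026
[ 0.372  0.377 -0.552  2.133  0.302  0.707  0.015]
```

View pics/c3.png

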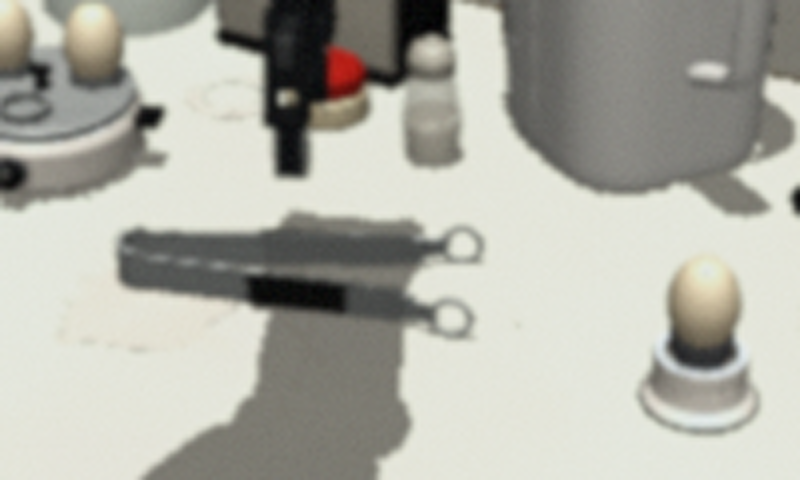

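The crop shows the tongs undisturbed, with loops at (462,245) and (452,318), the black pad at (297,293), and the egg standing in the piercer. I descend with the fingers open.

```bash
python3 -m jog '[{"x":0.002,"y":0.002,"z":0.02,"ax":0,"ay":0,"az":0},{"x":0.002,"y":0.002,"z":0.045,"ax":0,"ay":0,"az":0},{"x":0.002,"y":0.002,"z":0.065,"ax":0,"ay":0,"az":0},{"x":0.002,"y":0.002,"z":0.08,"ax":0,"ay":0,"az":0},{"x":0.002,"y":0.002,"z":0.09,"ax":0,"ay":0,"az":0},{"x":0.002,"y":0.002,"z":0.097,"ax":0,"ay":0,"az":0},{"x":0.002,"y":0.002,"z":0.097,"ax":0,"ay":0,"az":0}]' && python3 -m jog '[{"x":0,"y":0,"z":0,"ax":0,"ay":0,"az":0},{"x":0,"y":0,"z":0,"ax":0,"ay":0,"az":0},{"x":0,"y":0,"z":0,"ax":0,"ay":0,"az":0},{"x":0,"y":0,"z":0,"ax":0,"ay":0,"az":0},{"x":0,"y":0,"z":0,"ax":0,"ay":0,"az":0},{"x":0,"y":0,"z":0,"ax":0,"ay":0,"az":0},{"x":0,"y":0,"z":0,"ax":0,"ay":0,"az":0},{"x":0,"y":0,"z":0,"ax":0,"ay":0,"az":0}]' 0.63 20; python3 - <<'E'
from h import *
need(None)
E
```

```text
t: 8.0
eef_pos: [0.465, -0.0153, 0.0011]
tool_rot: [-0.0, 0.555, 0.832, -0.0]
contact_force: [-0.1, 0.1, 0.8]
gripper_width: 1.002
grasp_force: 0.0
t: 8.8
eef_pos: [0.4665, -0.0151, 0.003]
tool_rot: [0.001, 0.554, 0.832, 0.0]
contact_force: [-2.6, -1.4, 14.5]
gripper_width: 0.631
grasp_force: 8.9
t 8.8 tcp [ 0.4665 -0.0151  0.003 ] ydeg 22.65 zaxis [ 0.003 -0.001 -1.   ] F [-2.56 -1.45 14.51] w 0.631 g 8.86
```

The grip is on the pads at 8.9 N and 53.6 mm, with the tips just touching the worktop. I lift and check how the tongs hang.

```bash
python3 -m jog '[{"x":0,"y":0,"z":-0.003,"ax":0,"ay":0,"az":0},{"x":0,"y":0,"z":-0.01,"ax":0,"ay":0,"az":0},{"x":0,"y":0,"z":-0.025,"ax":0,"ay":0,"az":0},{"x":0,"y":0,"z":-0.045,"ax":0,"ay":0,"az":0},{"x":0,"y":0,"z":-0.07,"ax":0,"ay":0,"az":0},{"x":0,"y":0,"z":-0.09,"ax":0,"ay":0,"az":0},{"x":0,"y":0,"z":-0.105,"ax":0,"ay":0,"az":0},{"x":0,"y":0,"z":-0.11,"ax":0,"ay":0,"az":0},{"x":0,"y":0,"z":-0.11,"ax":0,"ay":0,"az":0}]'
python3 - <<'E'
from h import *
need(None)
s=pic("scene","s4");t=pic("top","t4")
a=cv2.resize(s[245:370,260:460],None,fx=4,fy=4,interpolation=cv2.INTER_CUBIC)
cv2.imwrite("pics/c4.png",a)
E
```

```text
t: 9.7
eef_pos: [0.4655, -0.0151, 0.1119]
tool_rot: [0.001, 0.555, 0.832, 0.0]
contact_force: [-0.8, 0.6, -0.2]
gripper_width: 0.633
grasp_force: 9.7
t 9.7 tcp [ 0.4655 -0.0151  0.1119] ydeg 22.61 zaxis [ 0.001 -0.    -1.   ] F [-0.8   0.64 -0.16] w 0.633 g 9.71
```

View pics/c4.png

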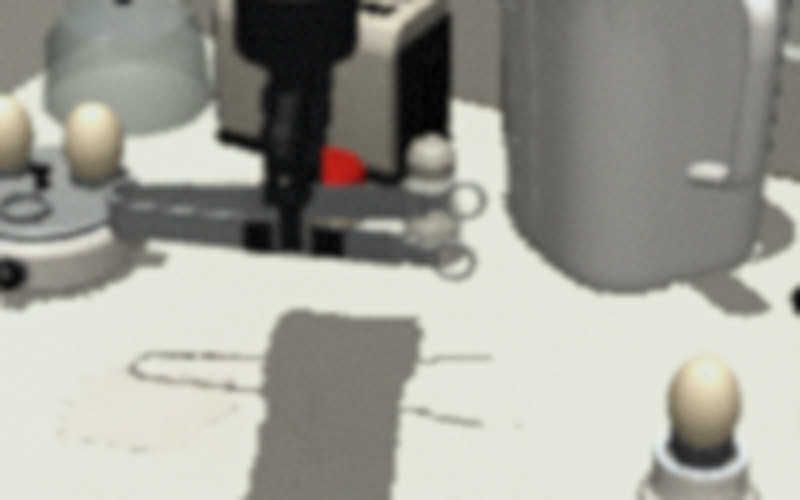

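The crop shows the tongs held level, with the finger at the middle of the black pad (290,238) and the loops at (466,201) and (455,262). Now I compute the loop position relative to the TCP.

```bash
python3 - <<'E'
from h import *
P=np.array([[260+466/4,245+201/4],[260+455/4,245+262/4]])
tcp=get_obs()["eef_pos"]
for z in(.1235,):
    L=onz("scene",P,z);print(L.round(4),"mid",L.mean(0).round(4),"sep",np.linalg.norm(L[0]-L[1]).round(4))
    m=L.mean(0); M=rot(get_obs()["tool_rot"]); print("mid in tool",(M.T@(m-tcp)).round(4))
# expected pixel of nominal loops
u=np.array([.385,-.923,0]);v=np.array([.923,.385,0]);g=tcp+[0,0,.0115]
print(proj("scene",[g+.098*u+.036*v,g+.098*u-.036*v]).round(1),P)
print(proj("top",[g+.098*u+.036*v,g+.098*u-.036*v]).round(1))
s=cv2.imread("pics/t4.png");cv2.imwrite("pics/c5.png",cv2.resize(s[220:320,260:400],None,fx=5,fy=5,interpolation=cv2.INTER_CUBIC))
need(np.array([.478,-.273,0])-.098*u+[0,0,.13])
E
```

```text
[[ 0.5326 -0.0934  0.1235]
 [ 0.463  -0.1215  0.1235]] mid [ 0.4978 -0.1075  0.1235] sep 0.0751
mid in tool [-0.098  -0.005  -0.0127]
[[376.4 295. ]
 [374.1 309.6]] [[376.5  295.25]
 [373.75 310.5 ]]
[[333.7 248.2]
 [346.2 265.3]]
t 9.8 tcp [ 0.4647 -0.0151  0.1108] ydeg 22.63 zaxis [-0.001 -0.    -1.   ] F [-0.15 -0.05 -0.57] w 0.633 g 9.71
shift [-0.1452 -0.087  -0.0192]
```

View pics/c5.png

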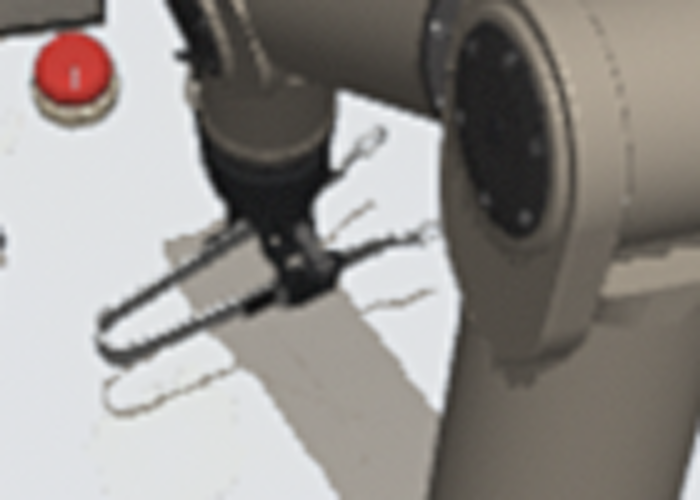

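The top view shows the loops at crop (371,140) and (430,233), matching the nominal geometry within about 2 mm. I move over the egg with the loops open.

```bash
python3 -m jog '[{"x":-0.01,"y":-0.015,"z":-0.01,"ax":0,"ay":0,"az":0},{"x":-0.025,"y":-0.032,"z":-0.015,"ax":0,"ay":0,"az":0},{"x":-0.045,"y":-0.048,"z":-0.019,"ax":0,"ay":0,"az":0},{"x":-0.068,"y":-0.06,"z":-0.019,"ax":0,"ay":0,"az":0},{"x":-0.09,"y":-0.069,"z":-0.019,"ax":0,"ay":0,"az":0},{"x":-0.11,"y":-0.076,"z":-0.019,"ax":0,"ay":0,"az":0},{"x":-0.128,"y":-0.081,"z":-0.019,"ax":0,"ay":0,"az":0},{"x":-0.139,"y":-0.084,"z":-0.019,"ax":0,"ay":0,"az":0},{"x":-0.145,"y":-0.085,"z":-0.019,"ax":0,"ay":0,"az":0},{"x":-0.145,"y":-0.085,"z":-0.019,"ax":0,"ay":0,"az":0},{"x":-0.145,"y":-0.085,"z":-0.019,"ax":0,"ay":0,"az":0}]'
python3 - <<'E'
from h import *
need(None)
s=pic("scene","s6");t=pic("top","t6")
a=cv2.resize(s[285:385,330:470],None,fx=5,fy=5,interpolation=cv2.INTER_CUBIC)
cv2.imwrite("pics/c6.png",a)
E
```

```text
t: 10.9
eef_pos: [0.4425, -0.1805, 0.1301]
tool_rot: [-0.0, 0.554, 0.832, 0.0]
contact_force: [0.7, 0.8, -0.7]
gripper_width: 0.634
grasp_force: 9.7
t 10.9 tcp [ 0.4425 -0.1805  0.1301] ydeg 22.69 zaxis [-0.     0.001 -1.   ] F [ 0.68  0.79 -0.69] w 0.634 g 9.72
```

View pics/c6.png

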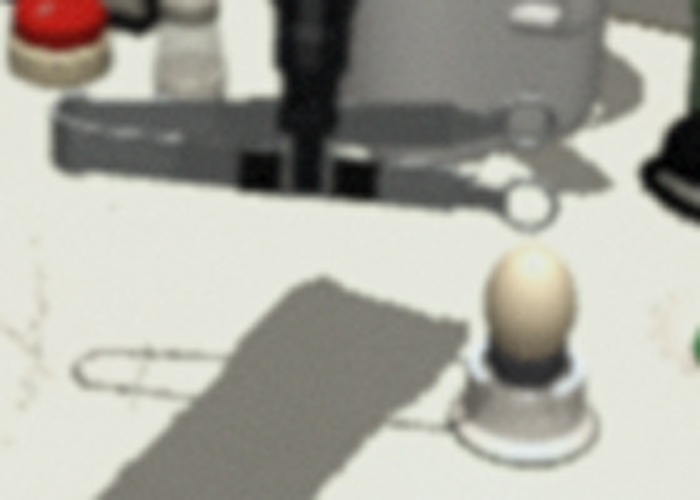

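The crop shows the loops at (528,122) and (530,204), above the egg at (530,300), and everything is lined up. I check with numbers.

```bash
python3 - <<'E'
from h import *
P=np.array([[330+528/5,285+122/5],[330+530/5,285+204/5]])
L=onz("scene",P,.1415);m=L.mean(0);e=onz("scene",[[435.6,345.5]],.066)[0]
M=rot(get_obs()["tool_rot"]);print(L.round(4),m.round(4),e.round(4),"egg-mid in tool",(M.T@(e-m)).round(4))
E
```

```text
[[ 0.509  -0.2576  0.1415]
 [ 0.4427 -0.2852  0.1415]] [ 0.4759 -0.2714  0.1415] [ 0.4786 -0.2741  0.066 ] egg-mid in tool [-0.0036  0.0014  0.0755]
```

```bash
python3 -m jog '[{"x":-0.001,"y":0.001,"z":0.005,"ax":0,"ay":0,"az":0},{"x":-0.003,"y":0.001,"z":0.015,"ax":0,"ay":0,"az":0},{"x":-0.003,"y":0.001,"z":0.027,"ax":0,"ay":0,"az":0},{"x":-0.003,"y":0.001,"z":0.039,"ax":0,"ay":0,"az":0},{"x":-0.003,"y":0.001,"z":0.05,"ax":0,"ay":0,"az":0},{"x":-0.003,"y":0.001,"z":0.06,"ax":0,"ay":0,"az":0},{"x":-0.003,"y":0.001,"z":0.068,"ax":0,"ay":0,"az":0},{"x":-0.003,"y":0.001,"z":0.073,"ax":0,"ay":0,"az":0},{"x":-0.003,"y":0.001,"z":0.0755,"ax":0,"ay":0,"az":0},{"x":-0.003,"y":0.001,"z":0.0755,"ax":0,"ay":0,"az":0},{"x":-0.003,"y":0.001,"z":0.0755,"ax":0,"ay":0,"az":0}]'
python3 - <<'E'
from h import *
need(None)
s=pic("scene","s7");t=pic("top","t7")
a=cv2.resize(s[300:390,350:470],None,fx=5,fy=5,interpolation=cv2.INTER_CUBIC)
b=cv2.resize(t[240:330,350:390],None,fx=5,fy=5,interpolation=cv2.INTER_CUBIC)
cv2.imwrite("pics/c7.png",np.hstack([a,b]))
E
```

```text
t: 12.1
eef_pos: [0.4449, -0.184, 0.0551]
tool_rot: [0.0, 0.555, 0.832, 0.0]
contact_force: [-0.8, -0.6, -1.0]
gripper_width: 0.633
grasp_force: 9.7
t 12.1 tcp [ 0.4449 -0.184   0.0551] ydeg 22.63 zaxis [ 0.001 -0.    -1.   ] F [-0.83 -0.58 -1.01] w 0.633 g 9.72
```

View pics/c7.png

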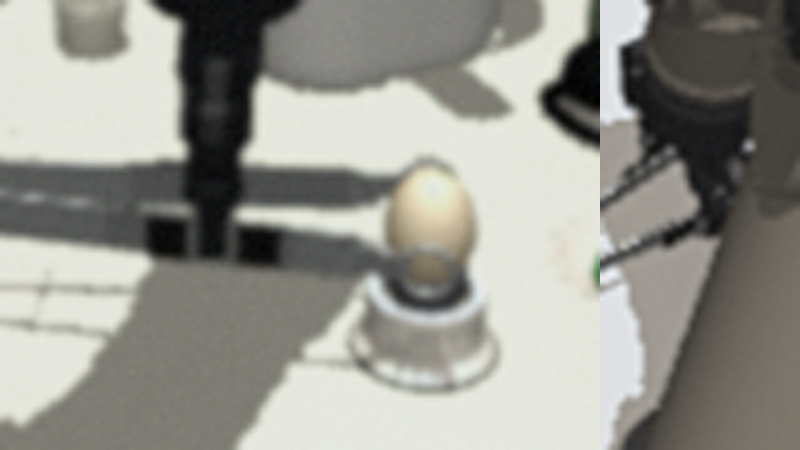

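The crop shows the near loop at (435,270) and the far loop top at (430,160), straddling the egg axis at x≈432. The tongs are clear of the cup, so I close in stages.

```bash
Z='' ; python3 -m jog '[{"x":0,"y":0,"z":0,"ax":0,"ay":0,"az":0},{"x":0,"y":0,"z":0,"ax":0,"ay":0,"az":0},{"x":0,"y":0,"z":0,"ax":0,"ay":0,"az":0}]' 0.52 24 | tail -2; python3 -m jog '[{"x":0,"y":0,"z":0,"ax":0,"ay":0,"az":0},{"x":0,"y":0,"z":0,"ax":0,"ay":0,"az":0},{"x":0,"y":0,"z":0,"ax":0,"ay":0,"az":0}]' 0.48 | tail -2;  python3 -m jog '[{"x":0,"y":0,"z":0,"ax":0,"ay":0,"az":0},{"x":0,"y":0,"z":0,"ax":0,"ay":0,"az":0},{"x":0,"y":0,"z":0,"ax":0,"ay":0,"az":0}]' 0.45 | tail -3; python3 -m jog '[{"x":0,"y":0,"z":0,"ax":0,"ay":0,"az":0},{"x":0,"y":0,"z":0,"ax":0,"ay":0,"az":0},{"x":0,"y":0,"z":0,"ax":0,"ay":0,"az":0},{"x":0,"y":0,"z":0,"ax":0,"ay":0,"az":0}]' 0.43 | tail -5
```

```text
gripper_width: 0.522
grasp_force: 13.9
gripper_width: 0.483
grasp_force: 15.1
contact_force: [-0.4, 0.5, -0.7]
gripper_width: 0.453
grasp_force: 16.5
eef_pos: [0.4446, -0.1839, 0.0548]
tool_rot: [-0.0, 0.555, 0.832, -0.0]
contact_force: [-1.4, 1.2, -0.9]
gripper_width: 0.448
grasp_force: 24.1
```

The fingers stopped at 0.448 with 24 N, so the loops are on the egg. I firm the grip a little and lift slowly.

```bash
python3 -m jog '[{"x":0,"y":0,"z":0,"ax":0,"ay":0,"az":0},{"x":0,"y":0,"z":0,"ax":0,"ay":0,"az":0},{"x":0,"y":0,"z":0,"ax":0,"ay":0,"az":0},{"x":0,"y":0,"z":0,"ax":0,"ay":0,"az":0}]' 0.38 30 && python3 -m jog '[{"x":0,"y":0,"z":-0.002,"ax":0,"ay":0,"az":0},{"x":0,"y":0,"z":-0.006,"ax":0,"ay":0,"az":0},{"x":0,"y":0,"z":-0.012,"ax":0,"ay":0,"az":0},{"x":0,"y":0,"z":-0.02,"ax":0,"ay":0,"az":0},{"x":0,"y":0,"z":-0.028,"ax":0,"ay":0,"az":0},{"x":0,"y":0,"z":-0.036,"ax":0,"ay":0,"az":0},{"x":0,"y":0,"z":-0.044,"ax":0,"ay":0,"az":0},{"x":0,"y":0,"z":-0.051,"ax":0,"ay":0,"az":0},{"x":0,"y":0,"z":-0.056,"ax":0,"ay":0,"az":0},{"x":0,"y":0,"z":-0.058,"ax":0,"ay":0,"az":0},{"x":0,"y":0,"z":-0.058,"ax":0,"ay":0,"az":0},{"x":0,"y":0,"z":-0.058,"ax":0,"ay":0,"az":0}]'; cat > egg.py <<'E'
from h import *
def egg(cam,c,r=32):
    im=read_camera(cam)[:,:,::-1]; h=cv2.cvtColor(np.ascontiguousarray(im),cv2.COLOR_BGR2HSV)
    m=((h[...,0]>8)&(h[...,0]<28)&(h[...,1]>30)&(h[...,2]>70)).astype(np.uint8)
    x0,y0=int(c[0])-r,int(c[1])-r; n,l,st,ce=cv2.connectedComponentsWithStats(m[y0:y0+2*r,x0:x0+2*r])
    i=1+np.argmax(st[1:,4]); pts=np.argwhere(l==i)[:,::-1].astype(np.float32)
    return ce[i]+[x0,y0], st[i], cv2.fitEllipse(cv2.convexHull(pts))[2] if len(pts)>20 else None
E
python3 - <<'E'
from egg import *
need(None); tcp=get_obs()["eef_pos"]; M=rot(get_obs()["tool_rot"])
e=tcp-.098*M[:,0]+[0,0,.0115]; p=proj("scene",e)[0]; print(e,p); print(egg("scene",p))
im=pic("scene","s8"); cv2.imwrite("pics/c8.png",cv2.resize(im[270:390,350:490],None,fx=5,fy=5,interpolation=cv2.INTER_CUBIC))
E
```

```text
t: 13.9
eef_pos: [0.4446, -0.1839, 0.0548]
tool_rot: [-0.0, 0.555, 0.832, -0.0]
contact_force: [-0.2, -0.1, -0.1]
gripper_width: 0.446
grasp_force: 30.3
t: 15.1
eef_pos: [0.4444, -0.1838, 0.1126]
tool_rot: [-0.0, 0.555, 0.832, -0.0]
contact_force: [0.5, -0.2, -1.4]
gripper_width: 0.443
grasp_force: 30.2
t 15.1 tcp [ 0.4444 -0.1838  0.1126] ydeg 22.63 zaxis [-0.  0. -1.] F [ 0.48 -0.15 -1.36] w 0.443 g 30.21
[ 0.48211793 -0.27428296  0.12403112] [437.62605242 323.13623891]
(array([437.28286853, 322.72111554]), array([ 23,  21,  19,  22, 251], dtype=int32), 172.07467651367188)
```

The egg rose with the tongs and is where expected at (437,323). The empty place is at (0.4885,0.218), agreed by the ring pixel and by the geometry of the two eggs. I carry the egg over.

```bash
python3 -m jog '[{"x":0.005,"y":0.001,"z":-0.004,"ax":0,"ay":0,"az":0},{"x":0.016,"y":0.003,"z":-0.01,"ax":0,"ay":0,"az":0},{"x":0.032,"y":0.008,"z":-0.016,"ax":0,"ay":0,"az":0},{"x":0.05,"y":0.014,"z":-0.022,"ax":0,"ay":0,"az":0},{"x":0.068,"y":0.02,"z":-0.028,"ax":0,"ay":0,"az":0},{"x":0.088,"y":0.028,"z":-0.034,"ax":0,"ay":0,"az":0},{"x":0.108,"y":0.036,"z":-0.04,"ax":0,"ay":0,"az":0},{"x":0.128,"y":0.044,"z":-0.042,"ax":0,"ay":0,"az":0},{"x":0.146,"y":0.052,"z":-0.042,"ax":0,"ay":0,"az":0},{"x":0.162,"y":0.059,"z":-0.042,"ax":0,"ay":0,"az":0},{"x":0.176,"y":0.066,"z":-0.042,"ax":0,"ay":0,"az":0},{"x":0.187,"y":0.072,"z":-0.042,"ax":0,"ay":0,"az":0}]' && python3 - <<'E'
from egg import *
need(None); o=get_obs(); tcp=o["eef_pos"]; M=rot(o["tool_rot"]); print(o["q"].round(2))
e=tcp-.097*M[:,0]+[0,0,.0115]; p=proj("scene",e)[0]; print(e,p); print(egg("scene",p,20))
need([.4527,.3075,tcp[2]])
E
```

```text
t: 16.4
eef_pos: [0.4385, 0.0189, 0.1554]
tool_rot: [0.0, 0.554, 0.833, 0.0]
contact_force: [0.7, -1.1, -0.9]
gripper_width: 0.445
grasp_force: 30.3
t 16.4 tcp [0.4385 0.0189 0.1554] ydeg 22.78 zaxis [ 0.001 -0.    -1.   ] F [ 0.69 -1.05 -0.93] w 0.445 g 30.27
[ 0.39  0.25 -0.64  2.14  0.21  0.81  0.01]
[ 0.47607626 -0.07049483  0.16693254] [357.41951719 287.00932864]
(array([352.89876033, 280.40082645]), array([  0,   0,  31,  32, 484], dtype=int32), 144.66549682617188)
t 16.45 tcp [0.4389 0.0209 0.1556] ydeg 22.89 zaxis [ 0.001  0.001 -1.   ] F [-0.06  2.31 -1.55] w 0.446 g 30.25
shift [0.2587 0.1242 0.0006]
```

```bash
python3 -m jog '[{"x":0.008,"y":0.004,"z":0,"ax":0,"ay":0,"az":0},{"x":0.026,"y":0.012,"z":0,"ax":0,"ay":0,"az":0},{"x":0.052,"y":0.025,"z":0,"ax":0,"ay":0,"az":0},{"x":0.082,"y":0.039,"z":0,"ax":0,"ay":0,"az":0},{"x":0.113,"y":0.054,"z":0,"ax":0,"ay":0,"az":0},{"x":0.144,"y":0.069,"z":0,"ax":0,"ay":0,"az":0},{"x":0.175,"y":0.083,"z":0,"ax":0,"ay":0,"az":0},{"x":0.204,"y":0.097,"z":0,"ax":0,"ay":0,"az":0},{"x":0.229,"y":0.109,"z":0,"ax":0,"ay":0,"az":0},{"x":0.247,"y":0.118,"z":0,"ax":0,"ay":0,"az":0},{"x":0.258,"y":0.123,"z":0,"ax":0,"ay":0,"az":0},{"x":0.262,"y":0.125,"z":0,"ax":0,"ay":0,"az":0}]' && python3 -m jog '[{"x":0.262,"y":0.125,"z":0,"ax":0,"ay":0,"az":0}]' >/dev/null 2>&1; python3 - <<'E'
from egg import *
need([.4527,.3075,.155]); o=get_obs(); tcp=o["eef_pos"]; M=rot(o["tool_rot"]); print(o["q"].round(2))
e=tcp-.097*M[:,0]+[0,0,.0115]; print(e,proj("scene",e),proj("top",e))
s=pic("scene","s9");t=pic("top","t9")
a=cv2.resize(s[200:330,220:320],None,fx=4,fy=4,interpolation=cv2.INTER_CUBIC)
b=cv2.resize(t[200:330,190:290],None,fx=4,fy=4,interpolation=cv2.INTER_CUBIC)
cv2.imwrite("pics/c9.png",np.hstack([a,b]))
E
```

```text
t: 17.65
eef_pos: [0.4532, 0.3075, 0.1549]
tool_rot: [-0.0, 0.554, 0.832, 0.0]
contact_force: [-0.2, 0.7, -1.4]
gripper_width: 0.446
grasp_force: 30.3
t 17.75 tcp [0.4583 0.3489 0.1536] ydeg 22.12 zaxis [-0.    -0.008 -1.   ] F [ 1.77  0.3  -1.07] w 0.445 g 30.29
shift [-0.0362 -0.0207 -0.0011]
[-0.25  0.49 -0.67  1.83  0.37  0.96 -0.7 ]
[0.4948001  0.25899147 0.16580018] [[252.41444853 256.29885875]] [[222.20672825 268.09096351]]
```

View pics/c9.png

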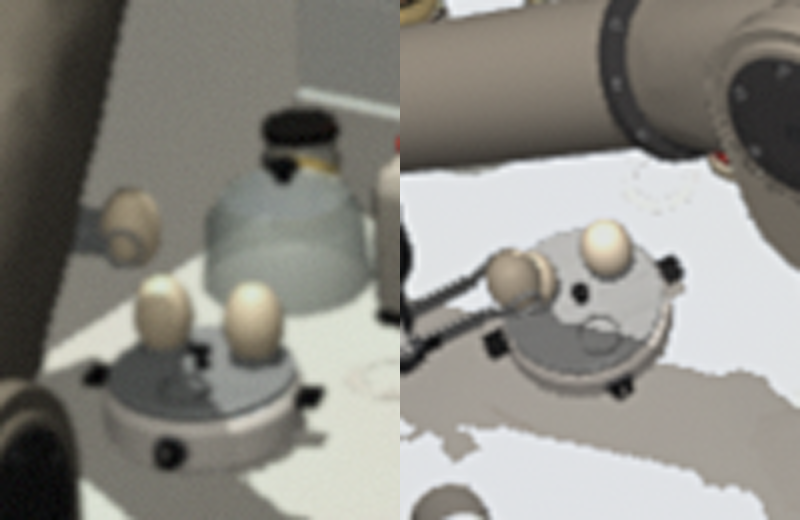

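My mistake: the extra one-row call repeated the shift and moved the tool 50 mm too far. The crop shows the egg still held upright at (130,228), high and clear, with both cooker eggs standing at (163,312) and (253,320). I move back by 50 mm.

```bash
python3 -m jog '[{"x":-0.004,"y":-0.002,"z":0,"ax":0,"ay":0,"az":0},{"x":-0.014,"y":-0.007,"z":0,"ax":0,"ay":0,"az":0},{"x":-0.027,"y":-0.013,"z":0,"ax":0,"ay":0,"az":0},{"x":-0.038,"y":-0.018,"z":0,"ax":0,"ay":0,"az":0},{"x":-0.044,"y":-0.021,"z":0,"ax":0,"ay":0,"az":0},{"x":-0.045,"y":-0.0215,"z":0,"ax":0,"ay":0,"az":0},{"x":-0.045,"y":-0.0215,"z":0,"ax":0,"ay":0,"az":0},{"x":-0.045,"y":-0.0215,"z":0,"ax":0,"ay":0,"az":0},{"x":-0.045,"y":-0.0215,"z":0,"ax":0,"ay":0,"az":0},{"x":-0.045,"y":-0.0215,"z":0,"ax":0,"ay":0,"az":0}]'; python3 - <<'E'
from egg import *
need([.4527,.3075,.155]); o=get_obs(); tcp=o["eef_pos"]; M=rot(o["tool_rot"])
e=tcp-.097*M[:,0]+[0,0,.0115]; print(e.round(4),"nominal px",proj("scene",e),proj("top",e))
et,es=egg("top",proj("top",e)[0],14),egg("scene",proj("scene",e)[0],20)
print(et,es); print("held tri",tri([et[0]],[es[0]]))
t=pic("top","t10");s=pic("scene","s10")
for c,l in(("top",[(241,262)]),("scene",[(261,279),(283,280)])):
    for q in l: print(c,q,egg(c,q,11)[:2])
E
```

```text
t: 18.85
eef_pos: [0.4536, 0.3071, 0.1548]
tool_rot: [-0.0, 0.554, 0.832, 0.0]
contact_force: [1.1, 0.6, -1.5]
gripper_width: 0.445
grasp_force: 30.2
t 18.85 tcp [0.4536 0.3071 0.1548] ydeg 22.68 zaxis [-0.  0. -1.] F [ 1.1   0.58 -1.54] w 0.445 g 30.25
shift [ 0.0007 -0.0006 -0.0002]
[0.491  0.2175 0.1663] nominal px [[264.02459768 259.89852556]] [[235.98464319 267.28403363]]
(array([238.25      , 265.06382979]), array([  9,   2,  18,  19, 188], dtype=int32), 41.80670166015625) (array([262.71625344, 264.1707989 ]), array([ 10,  11,  19,  29, 363], dtype=int32), 9.966360092163086)
held tri [[0.4951 0.216  0.1566 0.0172]]
top (241, 262) (array([238.46703297, 264.89010989]), array([  0,   4,  18,  18, 182], dtype=int32))
scene (261, 279) (array([260.47639485, 277.61802575]), array([  4,   0,  15,  20, 233], dtype=int32))
scene (283, 280) (array([282.89320388, 280.66990291]), array([  4,   2,  15,  19, 206], dtype=int32))
```

The egg is over the empty place at (0.491,0.2175), 3 mm off, with its bottom at about 0.141 m. The force reading of -1.5 N matches the weight of tongs and egg. The two cooker eggs are where they were, so I hand in.

```bash
python3 -c "
from station import *
print(hand_in())"
```

```text
the job is handed in; nothing more can be done
None
```

I handed the job in at about 19 s: the egg was pierced and lifted with the tongs, then held upright about 3 mm off the empty place with its bottom about 31 mm above the two eggs' tops. `hand_in()` gave no verdict, and one mistyped row briefly overshot by 50 mm without visibly disturbing either cooker egg.

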